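# Free the tight block from the dry bath

### The job

Turn the block heater's temperature dial down to the blue rest mark. Then take the aluminium block by its T handle and work it loose from the well by rocking it left, then right, and again until it frees; do not disturb the other things on the bench. Finish while holding the block level by its handle, just clear above the well (bottom about 2 cm above the deck), so that the well can be wiped out.

Things in the scene. Friction and masses are not known exactly. Their poses are not given: they have to be found in the camera images.
- heater: block heater (dry bath), white, fixed on the bench. Axes: +x from its sloped front (facing the robot) to its back, +y to its left, z up. Spans x -115 to 125, y -95 to 95 mm; origin on the bench surface. Its black front panel rises from z = 45 mm at x = -115 to 88 mm at x = -25 (25.5 degrees from level); behind that the deck is flat at z = 88 mm
- well (a point): centre of the well's mouth, at deck height (heater frame x 45, y 0, z 88 mm). The well is 73 (x) x 69 (y) mm, 42 mm deep, 2.5 mm wider than the block on its left and on its right. In its left and right walls, 12 mm above its floor, a spring bar each grips the block with about 40 N
- block: aluminium heating block, 70 (x) x 64 (y) x 52 mm, 0.38 to 0.54 kg, down in the well, axes along the heater's; origin: centre of its underside. A straight pull takes some 50 N. Pushed 10 to 20 N sideways at the handle with a light lift, it leans 3 to 5 degrees (handle 5 to 8 mm aside), one side sliding up; each further lean to the other side walks it up about 4 mm, and 14 mm up it is free
- handle (a point): middle of the block's T handle: a round black cross bar, 12 mm thick and 68 mm long, along the block's x axis (front to back), 116 mm above the block's underside and 64 mm above its top, on a 10 mm steel stem. Taken from above with one finger left and one right of it, the bar can roll between the fingers while the block leans
- dial (a joint): temperature dial's angle, rad: 0 with its white pointer straight up the slope (towards the well), positive clockwise seen facing the panel, range -2.4 to 2.4. The panel's only blue mark, the rest mark, is at -0.6 (between ten and eleven o'clock). Clockwise is hotter; it starts hotter than the mark, between 0.2 and 0.85, and stays where it is left (friction 0.05 N m)
- dial_grip (a point): point to grip on the dial, on its axis, 28 mm out from the panel (heater frame x -82, y -40, z 92 mm). The grip is a dark grey bar along the pointer, 42 long, 13 thick, from 6 to 37 mm out from the panel; the axis is square to the panel. Site axes turn with the dial: x along the pointer, z out of the panel (25.5 degrees from vertical, leaning to the heater's front)
- spare_block: a second aluminium block, 70 x 64 x 52 mm, without a handle, standing loose to the right of the heater; origin at the centre of its underside. A bystander
- tube_rack: orange tube rack, 125 x 64 x 45 mm, with capped tubes up to 55 mm high, to the left of the heater; origin at the centre of its underside. A bystander
- timer: white bench timer, 50 x 65 x 22 mm, lying to the right of the heater's sloped front; origin at the centre of its underside. A bystander
- spray_bottle: white spray bottle, 72 mm across and 206 mm high; origin at the centre of its underside. A bystander
- reagent_bottle: glass bottle with a blue cap, 70 mm across and 150 mm high; origin at the centre of its underside. A bystander
- beaker: clear empty beaker, 80 mm across and 100 mm high; origin at the centre of its underside. A bystander
Not all that is in view belongs to the job. What is shaped like the block but purple is not meant.

How it is judged:
By the outcome, as a careful person would: the job done as asked, in the order asked, and still so for the second after the job is handed in, while the arm keeps its last pose, push and grip.
It also fails if it takes over 54 s, if anything falls off the work surface, if the arm or the gripper's body presses on something with over 40 N, if the wrist force passes 120 N, or if a joint passes its speed limit or range.

### The arm

A 7-joint arm with a two-finger parallel gripper is mounted at the origin on the work surface. World frame = base frame: x ahead of the robot, y to its left, z up, the work surface at z = 0. Lengths are in m, angles in rad, forces in N, time in s.
With the tool pointing down it reaches from about 0.4 to 0.85 m from the base axis. Payload 6.9 kg.
Tool frame: the origin (TCP) lies at the very end of the fingers, on their centre line; the grasp point (between the pads) lies r.grasp_offset behind it (r.grasp_offset is the distance from the TCP to the grasp point, in m); z points along the fingers, y is the line along which they close (so a half turn about z gives the same grasp; the last joint's range is limited). The gripper opens to 85 mm and grips with 20 to 120 N. Pads are 22 mm wide; open, the fingers measure 114 mm over their backs; the gripper's body (76 mm by 85 mm) begins 54 mm behind the grasp point. The pads swing forward as they close: fully open they stand 13 mm farther back than shut.
Start: joints at [-1.002, 0.507, -0.238, 1.5, 0.126, 1.149, -0.155], TCP at [0.279, 0.559, 0.231] pointing down, gripper open.
Joint ranges: [-3.08, 3.08], [-0.24, 2.05], [-1.43, 1.35], [0, 2.5], [-1.52, 4.66], [0.17, 1.96], [-2.89, 2.89]. Speed limits (rad/s): [2.39, 2.39, 3.14, 3.14, 3.14, 3.14, 3.14].

### API

Orientations are given as [roll, pitch, yaw] about the fixed x, y, z axes, in that order (R = Rz(yaw) Ry(pitch) Rx(roll)).
In Python, from rig import r gives the robot as it stands. The module is installed in compiled form; this text tells all that it offers.
- The arm moves only by the shell command python3 -m creep 'ROWS'. ROWS is JSON, a list that holds one entry, the list of rows, each a list of 5 numbers: the opening, from 0 (shut) to 1 (fully open), then the shift along the world's x, y, z in mm, then the turn about the world's z in rad. In form: [[[jaw, tx, ty, tz, spin], ...]]. A call has 1 to 20 rows; each row shifts and turns the commanded pose from where the row before left it; what a row does not reach is not made up. A row lasts 1/8 s, in which the tool goes at most 62.5 mm and 10.7 degrees, less where a joint would pass 70% of its speed; a pose out of reach is approached as far as the arm can. A call with a gripper value outside its range is refused whole. The fingers move at their own pace and stop on an object; the grip force is fixed at half the most. Time passes only in rows, so rows that do not move let the fingers close. It gives the time, the measured TCP pose, the force, the opening and the grip force at its end, in the units of the state.
- r.get_obs(): the state, without advancing time (a new reading comes with each control period).
- r.camera(name): name is "side" or "top"; returns a dict with "frame" (384x512x3 uint8, red, green, blue), "depth" (384x512 float32, m along the optical axis (not along the pixel's ray), 0 where there is no reading), "camera_matrix" (3x3 intrinsics, pixels), "pose" (4x4, takes a point from camera to world coordinates). Camera axes: x right, y down, z forward; pixel columns grow to the right and rows downward; lengths in m; the calibration is good to about 2 mm. A picture is of the moment at which its call begins.
- r.job_done(): hands the job in; it is judged then, once.
The state is a dict: "clock": time; "q": joint angles; "qvel": joint speeds; "effort": joint torques, N m; "position": TCP position; "ee_rot": TCP orientation; "contact_force": force on the tool from outside, world axes, zero at the start; "ft_torque": the same for the moment, N m; "finger_gap": opening from 0.0 (shut) to 1.0 (fully open); "finger_force": force on a finger pad.
Only numpy, scipy, OpenCV 4.12 (cv2) and the standard library are available. Lean on these libraries where they do the work, as an engineer would, in place of code of your own. Each camera call takes 0.05 s, during which the arm holds its last target. There are 200 camera calls.

## Working session

There is one attempt and no reset: what is moved stays moved. The work goes in short steps, Python scripts to look and compute and a shell command to move; the robot and the scene stay as the last step left them, time stands still between calls to the robot, and variables do not carry over. Pictures are saved under pics/ and viewed, at most 10 in all, crops included, and the job is handed in when it is done.

```bash
mkdir -p pics
cat > h.py <<'E'
import numpy as np, cv2
from rig import r
def cam(n):
    c=r.camera(n); f=c["frame"]; d=c["depth"]; K=c["camera_matrix"]; T=c["pose"]
    v,u=np.mgrid[:d.shape[0],:d.shape[1]]
    P=np.stack([(u-K[0,2])/K[0,0]*d,(v-K[1,2])/K[1,1]*d,d],-1)@T[:3,:3].T+T[:3,3]
    P[d==0]=np.nan
    return f,P,K,T
def save(n,f): cv2.imwrite("pics/"+n+".png",cv2.cvtColor(f,cv2.COLOR_RGB2BGR))
E
python3 - <<'E'
from h import *
for n in("side","top"):
    f,P,K,T=cam(n); np.savez("/tmp/"+n,f=f,P=P,K=K,T=T); save(n+"0",f); print(n,T.round(3).tolist(),K.tolist())
o=r.get_obs(); print({k:np.round(v,3).tolist() for k,v in o.items()}, r.grasp_offset)
E
```

```text
side [[0.984, -0.098, 0.152, 0.396], [-0.181, -0.559, 0.809, -0.794], [0.005, -0.823, -0.568, 0.693], [0.0, 0.0, 0.0, 1.0]] [[370.9391917169644, 0.0, 256.625395301041], [0.0, 370.9391917169644, 186.04769383962537], [0.0, 0.0, 1.0]]
top [[-0.008, -0.998, 0.07, 0.458], [-1.0, 0.007, -0.012, 0.011], [0.011, -0.07, -0.997, 1.392], [0.0, 0.0, 0.0, 1.0]] [[389.8211088126826, 0.0, 257.44711685008144], [0.0, 389.8211088126826, 180.7012712804032], [0.0, 0.0, 1.0]]
{'clock': 0.1, 'q': [-1.003, 0.508, -0.238, 1.501, 0.126, 1.149, -0.155], 'qvel': [0.0, -0.003, 0.001, -0.004, -0.001, -0.001, 0.001], 'effort': [-0.004, -62.184, -2.195, -25.021, 0.012, 0.008, -0.0], 'position': [0.279, 0.559, 0.231], 'ee_rot': [-3.14, 0.0, 2.679], 'contact_force': [0.243, -0.004, 0.186], 'ft_torque': [-0.037, 0.023, -0.016], 'finger_force': 0.0, 'finger_gap': 1.004} 0.0187
```

View pics/top0.png

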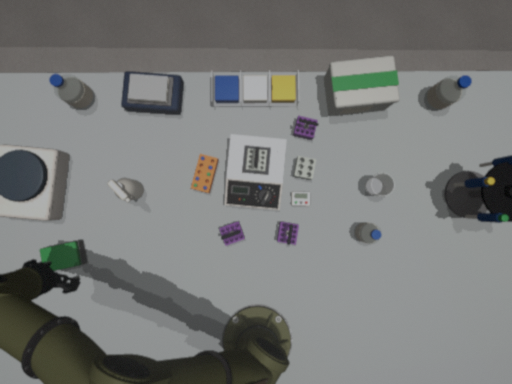

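View pics/side0.png

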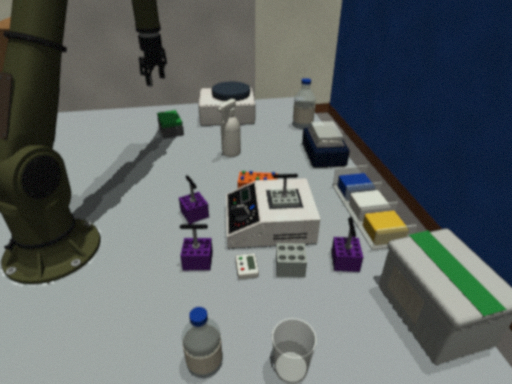

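Top view: the heater is at about (256,172), its dial at (264,196) and its block at (257,160). The purple handled decoys are at (305,128), (231,233) and (288,233). The handleless spare block is at (304,168). The block I want is the aluminium one in the white heater. Next I measure the heater and check a close crop.

Run:
```python
from h import *
t=np.load("/tmp/top.npz"); s=np.load("/tmp/side.npz")
P=t["P"]; z=P[...,2]
reg=np.zeros(z.shape,bool); reg[125:215,215:295]=1
m=reg&(abs(z-0.088)<.008)
f=t["f"].astype(int)
print("deck z med",np.nanmedian(z[m]),m.sum())
pts=P[m][:,:2].astype(np.float32)*1000
n,l,st,_=cv2.connectedComponentsWithStats(m.astype(np.uint8)); print(st[:4].tolist())
print("deck rect",cv2.minAreaRect(pts))
m2=reg&(z>.03)&(z<.1)
n,l,st,_=cv2.connectedComponentsWithStats(m2.astype(np.uint8)); k=1+st[1:,4].argmax(); 
pts2=P[l==k][:,:2].astype(np.float32)*1000; print("whole",cv2.minAreaRect(pts2),st[k])
for n,q in(("top",t),("side",s)):
    P=q["P"]; 
    hm=(P[...,2]>.145)&(P[...,2]<.18)&(P[...,0]>.45)&(P[...,0]<.75)&(abs(P[...,1])<.1)
    H=P[hm]; print(n,"handle",hm.sum(),H.mean(0) if len(H) else 0, np.nanmax(H[:,2]) if len(H) else 0, H.min(0),H.max(0))
a=cv2.resize(t["f"][130:215,210:320],(660,510),interpolation=cv2.INTER_CUBIC)[:, :390+0]
b=cv2.resize(s["f"][165:260,215:330],None,fx=5,fy=5,interpolation=cv2.INTER_CUBIC)
save("c1t",cv2.resize(t["f"][130:215,215:295],None,fx=7,fy=7,interpolation=cv2.INTER_CUBIC)); save("c1s",b)
```

```text
deck z med 0.08886916876319595 2470
[[0, 0, 512, 384, 194138], [226, 134, 61, 59, 2399], [250, 150, 2, 1, 2], [261, 151, 4, 1, 4]]
deck rect ((588.2415161132812, 2.61407470703125), (190.05862426757812, 227.8767852783203), 84.18356323242188)
whole ((581.8646850585938, 3.2565231323242188), (190.05581665039062, 240.7009735107422), 84.18795013427734) [ 225  134   62   76 3792]
top handle 78 [ 6.19550043e-01 -5.51963999e-04  1.68018018e-01] 0.17438435724253787 [ 0.58759949 -0.00651474  0.16034435] [0.65491665 0.0065939  0.17438436]
side handle 125 [ 0.61850966 -0.00725628  0.16189009] 0.16813928449740745 [ 0.58650288 -0.01347242  0.14552275] [6.50843318e-01 2.19265392e-04 1.68139284e-01]
```

View pics/c1t.png

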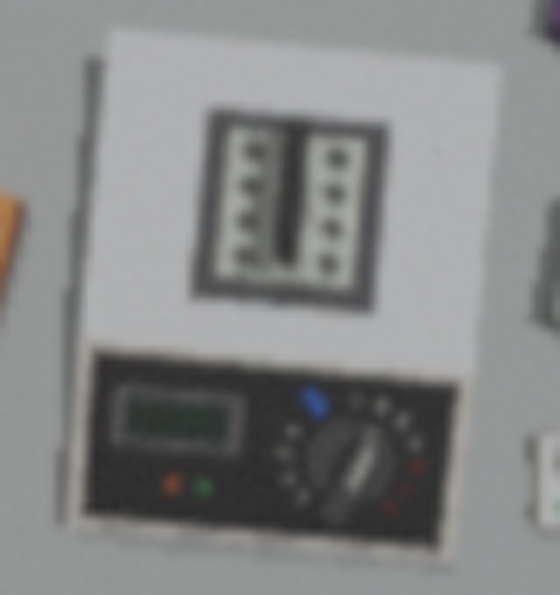

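View pics/c1s.png

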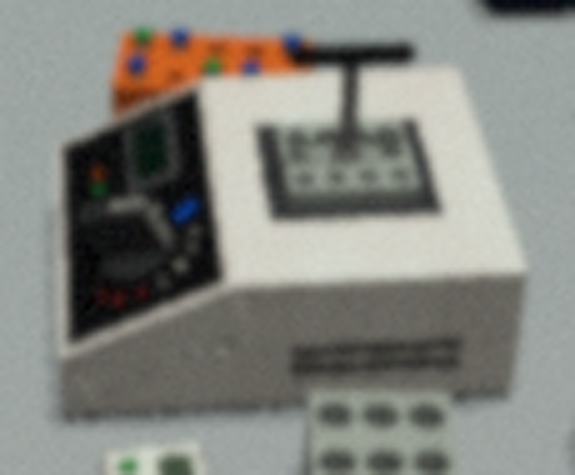

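Crop: the aluminium block sits in the white heater with the T bar along its x axis, at crop (288,190). The dial is at (350,465) with its pointer up-right (θ≈+0.4), and the blue mark is at (315,402). Measured yaw is −0.101 and origin (576.9, 3.8). The handle comes out at (620,−1,162), matching the expected height. Now the dial angle, from points standing out of the panel.

```bash
cat >> h.py <<'E'
YAW=-0.1013; O=np.array([.5769,.0038,0]); b=np.deg2rad(25.5)
RH=np.array([[np.cos(YAW),-np.sin(YAW),0],[np.sin(YAW),np.cos(YAW),0],[0,0,1]])
U=np.array([np.cos(b),0,np.sin(b)]); N=np.array([-np.sin(b),0,np.cos(b)])
C=np.array([-.082,-.040,.092])-.028*N
def dial(f,P):
    "angle from raised bar points (depth), and from white pointer pixels and blue mark"
    h=(P-O)@RH-C; u=h@U; rt=-h[...,1]; n=h@N
    rad=np.hypot(u,rt)
    m=(n>.024)&(n<.045)&(rad<.03)
    X=np.stack([u[m],rt[m]],1); c=X.mean(0); w,v=np.linalg.eigh(np.cov((X-c).T)); d=v[:,1]*np.sign(v[0,1])
    print("bar n",m.sum(),"centre u,rt",c.round(4),"angle",np.arctan2(d[1],d[0]).round(3),"sd",np.sqrt(w).round(4),"h",np.median(n[m]).round(4))
    g=f.astype(int); w=(rad<.024)&(n>.015)&(g.min(-1)>np.percentile(g.min(-1)[m],70))
    X=np.stack([u[w],rt[w]],1)
    if len(X)>3:
        c2=X.mean(0); ww,v=np.linalg.eigh(np.cov((X-c2).T)); d=v[:,1]*np.sign(v[0,1]); print("  white",len(X),c2.round(4),np.arctan2(d[1],d[0]).round(3))
    bl=(rad<.06)&(g[...,2]>g[...,0]+50); 
    if bl.any(): print("  blue",bl.sum(),np.arctan2(rt[bl].mean(),u[bl].mean()).round(3))
E
python3 - <<'E'
from h import *
for n in("top","side"):
    t=np.load("/tmp/%s.npz"%n); print(n); dial(t["f"],t["P"])
E
```

```text
top
bar n 54 centre u,rt [ 0.0029 -0.    ] angle 0.372 sd [0.004  0.0124] h 0.0373
  white 15 [0.012  0.0052] 0.39
  blue 8 -0.6
side
bar n 94 centre u,rt [-0.001   0.0079] angle 0.356 sd [0.0036 0.013 ] h 0.0339
  white 31 [0.0111 0.0092] 0.396
  blue 17 -0.596
```

```bash
python3 -m creep '[[[0.5,17.5,-49,0,-0.005],[0.5,17.5,-49,0,-0.005],[0.5,17.5,-49,0,-0.005],[0.5,17.5,-49,0,-0.005],[0.5,17.5,-49,0,-0.005],[0.5,17.5,-49,0,-0.005],[0.5,17.5,-49,0,-0.005],[0.5,17.5,-49,0,-0.005],[0.5,17.5,-49,0,-0.005],[0.5,17.5,-49,0,-0.005],[0.5,17.5,-49,0,-0.005],[0.5,17.5,-49,0,0],[0.5,0,0,0,0],[0.5,0,0,0,0]]]'
```

```text
clock: 1.85
position: [0.4886, -0.0282, 0.2309]
ee_rot: [-3.142, -0.001, 2.624]
contact_force: [-0.5, 1.3, -0.3]
finger_gap: 0.503
finger_force: 0.0
```

```bash
python3 -m creep '[[[0.5,0.5,0.5,-40,0],[0.5,0.5,0,-40,0],[0.5,0,0,-35,0],[0.4,0,0,-20,0],[0.4,0,0,-12,0],[0.35,0,0,0,0],[0.3,0,0,0,0],[0.3,0,0,0,0]]]'
```

```text
clock: 2.85
position: [0.4906, -0.0282, 0.0851]
ee_rot: [3.141, 0.001, 2.624]
contact_force: [0.2, -0.7, -0.3]
finger_gap: 0.3
finger_force: 0.0
```

```bash
python3 -m creep '[[[0.22,0,0,0,0],[0.2,0,0,0,0],[0.2,0,0,0,0.1],[0.2,0,0,0,0.1],[0.2,0,0,0,0.1],[0.2,0,0,0,0.1],[0.2,0,0,0,0.1],[0.2,0,0,0,0.1],[0.2,0,0,0,0.1],[0.2,0,0,0,0.1],[0.2,0,0,0,0.1],[0.2,0,0,0,0.1],[0.2,0,0,0,0.065],[0.2,0,0,0,0],[0.2,0,0,0,0]]]'
python3 - <<'E'
from h import *
f,P,K,T=cam("side"); dial(f,P)
save("d1",cv2.resize(f[150:265,190:330],None,fx=5,fy=5,interpolation=cv2.INTER_CUBIC))
E
```

```text
clock: 4.72
position: [0.4897, -0.0286, 0.0843]
ee_rot: [-3.142, -0.001, -2.596]
contact_force: [-2.6, -2.9, 2.0]
finger_gap: 0.201
finger_force: 6.1
bar n 117 centre u,rt [-0.0013  0.0134] angle 0.518 sd [0.0069 0.013 ] h 0.0355
  white 62 [-0.0012  0.009 ] 1.237
  blue 11 -0.608
```

View pics/d1.png

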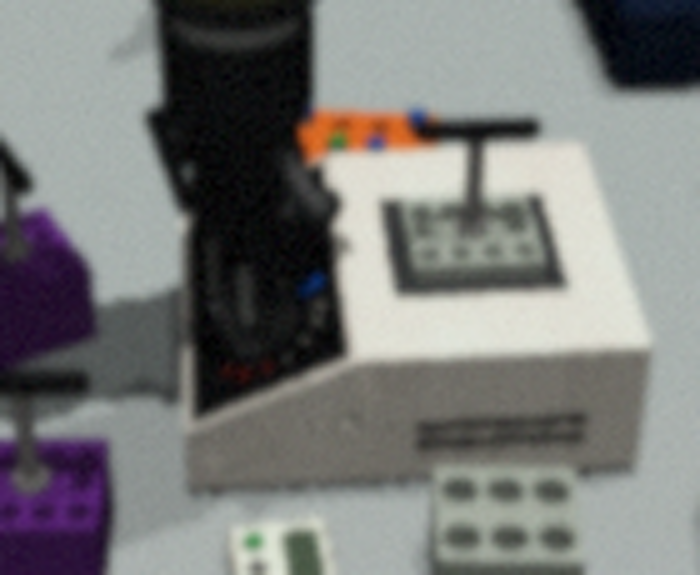

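The gripper hides the dial from the side camera, so I'll lift clear and measure.

```bash
python3 -m creep '[[[0.26,0,0,0,-0.04],[0.3,0,0,0,-0.04],[0.35,0,0,15,0],[0.4,0,0,40,0],[0.4,0,0,50,0],[0.4,0,0,40,0],[0.4,0,0,0,0]]]'
python3 - <<'E'
from h import *
for i in range(2):
    f,P,K,T=cam("side"); dial(f,P)
E
```

```text
clock: 5.65
position: [0.492, -0.0278, 0.2322]
ee_rot: [-3.139, 0.006, -2.676]
contact_force: [-0.6, 0.2, -0.5]
finger_gap: 0.399
finger_force: 0.0
bar n 98 centre u,rt [-0.0018  0.0074] angle -0.56 sd [0.0036 0.0125] h 0.0338
  white 30 [0.0018 0.0028] -0.694
  blue 18 -0.612
bar n 97 centre u,rt [-0.0019  0.0075] angle -0.569 sd [0.0036 0.0124] h 0.0337
  white 29 [0.0024 0.0025] -0.709
  blue 18 -0.597
```

```bash
python3 -m creep '[[[0.4,-20,-60,0,0],[0.4,-20,-60,0,0],[0.4,-20,-60,0,0],[0.4,0,0,0,0],[0.4,0,0,0,0]]]'
python3 - <<'E'
from h import *
for n in ("top","side"):
    f,P,K,T=cam(n); dial(f,P)
    if n=="top": save("d2",cv2.resize(f[130:250,200:320],None,fx=5,fy=5,interpolation=cv2.INTER_CUBIC))
E
```

```text
clock: 6.38
position: [0.4305, -0.2054, 0.2282]
ee_rot: [3.139, -0.001, -2.675]
contact_force: [0.9, -0.4, 0.7]
finger_gap: 0.4
finger_force: 0.0
bar n 56 centre u,rt [ 0.0033 -0.0003] angle -0.57 sd [0.0038 0.0125] h 0.037
  white 17 [ 0.0086 -0.0067] -0.568
  blue 8 -0.602
bar n 95 centre u,rt [-0.0007  0.0071] angle -0.586 sd [0.0032 0.012 ] h 0.0328
  white 29 [0.0045 0.0012] -0.568
  blue 19 -0.616
```

View pics/d2.png

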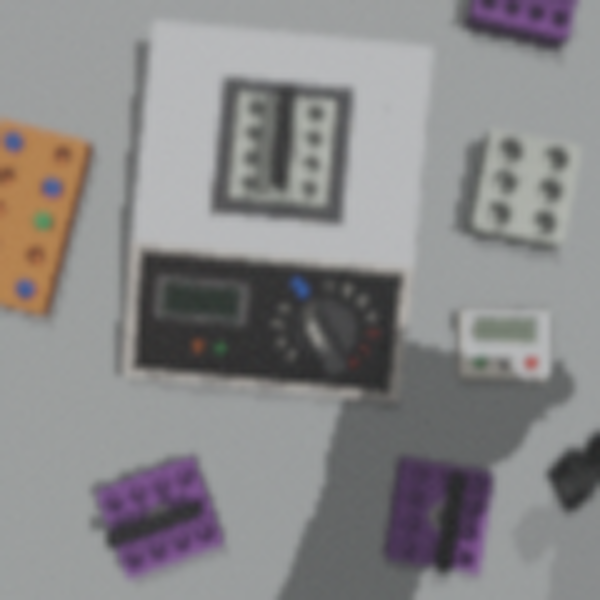

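The view shows the pointer in line with the blue mark at (300,287), θ≈−0.57. That's close enough. Next the handle.

```bash
python3 -m creep '[[[0.5,31.5,34,0,-0.095],[0.5,31.5,34,0,-0.095],[0.5,31.5,34,0,-0.095],[0.5,31.5,34,0,-0.095],[0.5,31.5,34,0,-0.095],[0.5,31.5,34,0,-0.093],[0.5,0,0,0,0],[0.5,0,0,0,0]]]'
```

```text
clock: 7.48
position: [0.6192, -0.001, 0.2287]
ee_rot: [-3.141, -0.001, 3.044]
contact_force: [-0.6, -0.7, -1.0]
finger_gap: 0.503
finger_force: 0.0
```

```bash
python3 -m creep '[[[0.5,0.5,0,-40,0],[0.5,0.5,0,-30,0],[0.5,0,0,-15,0],[0.5,0,0,0,0],[0.0,0,0,0,0],[0.0,0,0,0,0],[0.0,0,0,0,0],[0.0,0,0,0,0]]]'
```

```text
clock: 8.48
position: [0.6215, -0.0022, 0.1458]
ee_rot: [3.142, 0.002, 3.041]
contact_force: [-0.7, -0.8, 6.3]
finger_gap: 0.115
finger_force: 58.6
```

```bash
python3 -m creep '[[[0,0.2,1.5,0.5,0],[0,0.2,1.5,0.5,0],[0,0.1,1.5,0.5,0],[0,0,0,0,0]]]'; python3 -m creep '[[[0,0.2,1.5,0.2,0],[0,0.2,1.5,0.2,0],[0,0,0,0,0]]]'
```

```text
clock: 8.98
position: [0.6215, -0.0018, 0.1459]
ee_rot: [-3.137, 0.001, 3.038]
contact_force: [0.5, -9.8, 1.3]
finger_gap: 0.115
finger_force: 58.6
clock: 9.35
position: [0.6216, 0.0001, 0.1463]
ee_rot: [-3.135, 0.0, 3.037]
contact_force: [-0.5, -11.7, 1.8]
finger_gap: 0.118
finger_force: 58.8
```

```bash
python3 -m creep '[[[0,0.1,1,2,0],[0,0.1,1,2,0],[0,0,0,0,0]]]'; python3 -m creep '[[[0,0.2,1.5,1,0],[0,0.2,1.5,1,0],[0,0,0,0,0]]]'
```

```text
clock: 9.72
position: [0.6209, 0.0035, 0.1474]
ee_rot: [-3.137, -0.003, 3.038]
contact_force: [4.0, -7.8, -16.0]
finger_gap: 0.113
finger_force: 59.3
clock: 10.1
position: [0.6203, 0.0052, 0.1484]
ee_rot: [-3.135, -0.006, 3.037]
contact_force: [2.9, -11.6, -19.8]
finger_gap: 0.114
finger_force: 58.8
```

```bash
python3 -m creep '[[[0,-0.3,-3,0,0],[0,-0.3,-3,0,0],[0,-0.3,-3,0,0],[0,-0.3,-3,0,0],[0,0,0,0,0]]]'; python3 -m creep '[[[0,-0.2,-2,0.5,0],[0,-0.2,-2,0.5,0],[0,-0.2,-2,0,0],[0,0,0,0,0]]]'
```

```text
clock: 10.72
position: [0.6194, 0.0006, 0.1496]
ee_rot: [3.139, -0.005, 3.043]
contact_force: [2.4, 4.1, -26.2]
finger_gap: 0.115
finger_force: 58.1
clock: 11.22
position: [0.6191, -0.0045, 0.1514]
ee_rot: [3.138, -0.004, 3.043]
contact_force: [1.2, 5.8, -22.7]
finger_gap: 0.115
finger_force: 58.6
```

```bash
python3 -m creep '[[[0,-0.2,-2,0,0],[0,-0.2,-2,0.5,0],[0,0,0,0,0]]]'; python3 -m creep '[[[0,-0.1,-1,0,0],[0,-0.1,-1,0,0],[0,0,0,0,0]]]'
```

```text
clock: 11.6
position: [0.6188, -0.0073, 0.1521]
ee_rot: [3.137, -0.004, 3.044]
contact_force: [2.4, 8.1, -22.3]
finger_gap: 0.113
finger_force: 58.8
clock: 11.98
position: [0.6188, -0.0083, 0.1523]
ee_rot: [3.136, -0.004, 3.045]
contact_force: [2.0, 10.5, -20.1]
finger_gap: 0.114
finger_force: 59.0
```

```bash
python3 -m creep '[[[0,0.3,3,0.5,0],[0,0.3,3,0.5,0],[0,0.3,3,0.5,0],[0,0.3,3,0.5,0],[0,0.2,2,0,0],[0,0.2,2,0,0],[0,0,0,0,0]]]'; python3 -m creep '[[[0,0.2,2,0.5,0],[0,0.2,2,0,0],[0,0,0,0,0]]]'
```

```text
clock: 12.85
position: [0.6197, 0.0001, 0.1543]
ee_rot: [-3.138, -0.004, 3.039]
contact_force: [-0.6, -5.0, -23.1]
finger_gap: 0.11
finger_force: 58.7
clock: 13.22
position: [0.6201, 0.003, 0.155]
ee_rot: [-3.137, -0.004, 3.039]
contact_force: [-0.6, -8.0, -22.0]
finger_gap: 0.111
finger_force: 58.9
```

```bash
python3 -m creep '[[[0,0.2,2,0.3,0],[0,0.1,1,0.3,0],[0,0,0,0,0]]]'; python3 -m creep '[[[0,-0.3,-3,0.5,0],[0,-0.3,-3,0.5,0],[0,-0.3,-3,0.5,0],[0,-0.3,-3,0.5,0],[0,-0.3,-3,0,0],[0,-0.3,-3,0,0],[0,0,0,0,0]]]'; python3 -m creep '[[[0,-0.2,-2,0.3,0],[0,-0.2,-2,0.3,0],[0,0,0,0,0]]]'
```

```text
clock: 13.6
position: [0.6202, 0.0048, 0.1554]
ee_rot: [-3.136, -0.004, 3.038]
contact_force: [-0.3, -9.3, -21.8]
finger_gap: 0.115
finger_force: 59.0
clock: 14.48
position: [0.6198, -0.0079, 0.1589]
ee_rot: [3.141, -0.001, 3.041]
contact_force: [-1.5, -1.1, -7.8]
finger_gap: 0.113
finger_force: 61.1
clock: 14.85
position: [0.6211, -0.0114, 0.161]
ee_rot: [3.14, 0.003, 3.041]
contact_force: [-0.7, 5.6, -1.0]
finger_gap: 0.113
finger_force: 65.4
```

```bash
python3 -m creep '[[[0,0,3,0.5,0],[0,0,3,0.5,0],[0,0,2,0.5,0],[0,0,1,0.5,0],[0,0,0,0,0],[0,0,0,0,0]]]'; python3 -m creep '[[[0,0,1,2,0],[0,0,0,2,0],[0,0,0,0,0],[0,0,0,0,0]]]'
```

```text
clock: 15.6
position: [0.6199, -0.0043, 0.1613]
ee_rot: [-3.141, -0.0, 3.04]
contact_force: [-0.8, -2.4, -5.7]
finger_gap: 0.115
finger_force: 61.6
clock: 16.1
position: [0.6201, -0.0029, 0.1657]
ee_rot: [-3.141, 0.0, 3.041]
contact_force: [-0.5, -2.3, -3.4]
finger_gap: 0.113
finger_force: 61.5
```

```bash
python3 -m creep '[[[0,0,0.5,3,0],[0,0,0.5,3,0],[0,0,0,4,0],[0,0,0,4,0],[0,0,0,0,0]]]'; python3 -m creep '[[[0,0,0,4,0],[0,0,0,4,0],[0,0,0,5,0],[0,0,0,5,0],[0,0,0,5,0],[0,0,0,5,0],[0,0,0,0,0],[0,0,0,0,0],[0,0,0,0,0]]]'
python3 - <<'E'
from h import *
f,P,K,T=cam("side")
save("e1",cv2.resize(f[120:265,215:335],None,fx=4,fy=4,interpolation=cv2.INTER_CUBIC))
E
```

```text
clock: 16.73
position: [0.6203, -0.0017, 0.1801]
ee_rot: [3.142, 0.001, 3.041]
contact_force: [-0.2, -2.5, -4.5]
finger_gap: 0.114
finger_force: 61.6
clock: 17.85
position: [0.6198, -0.0016, 0.2071]
ee_rot: [-3.142, -0.0, 3.041]
contact_force: [-0.0, 0.5, -5.8]
finger_gap: 0.113
finger_force: 62.3
```

View pics/e1.png

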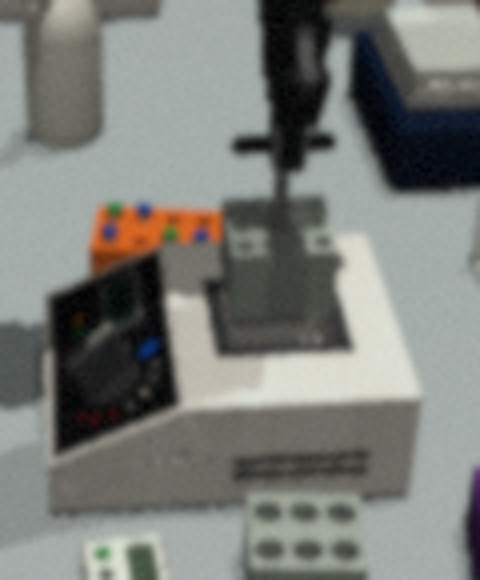

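The block is up and held over the well, with its top at crop (275,230) and the mouth at (285,320). Now I check level, height and dial numerically.

Run:
```python
from h import *
S=[]
for i in range(2):
    f,P,K,T=cam("side"); dial(f,P); S.append((P-O)@RH)
h=np.mean(S,0)
box=(abs(h[...,0]-.045)<.03)&(abs(h[...,1])<.05)
t=box&(h[...,2]>.152)&(h[...,2]<.170)&(abs(h[...,0]-.045)>.014)&(abs(h[...,1])<.03)
X=h[t]; A=np.c_[X[:,:2],np.ones(len(X))]
for _ in range(3):
    c=np.linalg.lstsq(A,X[:,2],rcond=None)[0]; k=abs(X[:,2]-A@c)<.003; A,X=A[k],X[k]
print("top",len(X),"slopes deg",np.degrees(c[:2]),"z at centre",c@[.045,0,1])
s=box&(h[...,2]>.115)&(h[...,2]<.150)&(h[...,1]<-.02)
X=h[s]; A=np.c_[X[:,0],X[:,2],np.ones(len(X))]
for _ in range(3):
    c=np.linalg.lstsq(A,X[:,1],rcond=None)[0]; k=abs(X[:,1]-A@c)<.003; A,X=A[k],X[k]
print("side",len(X),"dy/dx,dy/dz deg",np.degrees(c[:2]),"y",c@[.045,.13,1], "zrange",X[:,2].min(),X[:,2].max())
```

```text
bar n 98 centre u,rt [-0.0016  0.0074] angle -0.558 sd [0.0036 0.0124] h 0.0333
  white 31 [0.0041 0.0023] -0.744
  blue 13 -0.593
bar n 98 centre u,rt [-0.0016  0.0071] angle -0.536 sd [0.0035 0.0124] h 0.0335
  white 31 [0.004  0.0024] -0.764
  blue 13 -0.578
top 128 slopes deg [0.32492343 3.31089394] z at centre 0.15730002832035148
side 238 dy/dx,dy/dz deg [ 0.30280865 -3.52985025] y -0.029108638185052618 zrange 0.11521417164474407 0.1498566162482095
```

The block leans about 3.4° to the right (the bar rolled in the fingers). I'll lower it partway into the well, above the spring bars, and square it against the left wall.

```bash
python3 -m creep '[[[0,-0.2,-2,0,0],[0,-0.2,-2,0,0],[0,0,0,-6,0],[0,0,0,-6,0],[0,0,0,-6,0],[0,0,0,0,0]]]'; python3 -m creep '[[[0,0,0,-4,0],[0,0,0,-4,0],[0,0,0,-4,0],[0,0,0,0,0]]]'
```

```text
clock: 18.75
position: [0.6191, -0.0056, 0.1886]
ee_rot: [-3.141, -0.001, 3.041]
contact_force: [-0.4, 0.0, -5.1]
finger_gap: 0.112
finger_force: 62.2
clock: 19.25
position: [0.6227, -0.0102, 0.1837]
ee_rot: [-3.137, 0.011, 3.037]
contact_force: [-5.9, -10.1, 30.5]
finger_gap: 0.115
finger_force: 69.9
```

```bash
python3 -m creep '[[[0,0,0,4,0],[0,0,0,4,0],[0,0,0,4,0],[0,0,0,6,0],[0,0,0,6,0],[0,0,0,0,0],[0,0,0,0,0]]]'
cat > lev.py <<'E'
from h import *
h=np.mean([(cam("side")[1]-O)@RH for i in range(2)],0)
z0=r.get_obs()["position"][2]-.2071
def fit(m,i,j,k):
    X=h[m]; A=np.c_[X[:,i],X[:,j],np.ones(len(X))]; y=X[:,k]
    for _ in range(3):
        c=np.linalg.lstsq(A,y,rcond=None)[0]; q=abs(y-A@c)<.003; A,y=A[q],y[q]
    return c,len(y),A
box=(abs(h[...,0]-.045)<.03)&(abs(h[...,1])<.05)
c,n,_=fit(box&(abs(h[...,2]-.160-z0)<.010)&(abs(h[...,0]-.045)>.014)&(abs(h[...,1])<.03),0,1,2)
print("top",n,"slopes deg",np.degrees(c[:2]),"z",c@[.045,0,1])
s=box&(h[...,2]>.115+z0)&(h[...,2]<.150+z0)&(h[...,1]<-.02)
c,n,_=fit(s,0,2,1); print("side",n,"dy/dx,dy/dz deg",np.degrees(c[:2]),"y at z-mid",c@[.045,.13+z0,1])
m=(abs(h[...,0]-.045)<.06)&(h[...,2]>.125+z0)&(h[...,2]<.145+z0)&(h[...,1]<-.015)&(h[...,1]>-.045)
print("x range",np.percentile(h[m][:,0],[1,99]))
o=r.get_obs()["position"]; print("tcp heater",((o-O)@RH).round(4))
E
python3 lev.py
python3 - <<'E'
from h import *
# well mouth extents from the initial pictures: points below deck around the block
for n in("top","side"):
    t=np.load("/tmp/%s.npz"%n); h=(t["P"]-O)@RH; g=t["f"].astype(int).mean(-1)
    m=(abs(h[...,0]-.045)<.05)&(abs(h[...,1])<.05)&(g<110)&(h[...,2]<.1)
    print(n,np.percentile(h[m],[2,98],axis=0).round(4).tolist())
    b=(abs(h[...,0]-.045)<.03)&(abs(h[...,1])<.028)&(abs(h[...,2]-.098)<.004)&(abs(h[...,1])>.01)
    X=h[b]; print(" init block top slopes", np.degrees(np.linalg.lstsq(np.c_[X[:,:2],np.ones(len(X))],X[:,2],rcond=None)[0][:2]), X.mean(0))
E
```

```text
clock: 20.12
position: [0.6195, -0.0056, 0.2012]
ee_rot: [-3.142, -0.0, 3.041]
contact_force: [-0.2, 0.2, -5.8]
finger_gap: 0.114
finger_force: 63.6
top 134 slopes deg [-0.19565615  4.01852017] z 0.1519287119419218
side 225 dy/dx,dy/dz deg [ 0.96653697 -4.84274109] y at z-mid -0.03144723759330055
x range [0.00661108 0.07540193]
tcp heater [ 0.0432 -0.0051  0.2011]
top [[0.0008, -0.0413, 0.0578], [0.0866, 0.0415, 0.099]]
 init block top slopes [ 0.62947991 -0.03801278] [0.04539212 0.00088004 0.09860663]
side [[-0.0004, -0.0427, 0.0846], [0.0873, 0.0313, 0.0987]]
 init block top slopes [0.07669839 0.06573301] [ 0.04548837 -0.00131433  0.09656735]
```

The block sits about 2 mm forward in x, and its bottom is about 5 mm left, so it caught the rim. Correcting both and re-entering gently.

```bash
python3 -m creep '[[[0,1,-2,0,0],[0,1,-2,0,0],[0,0.2,-0.5,-4,0],[0,0,0,-4,0],[0,0,0,-4,0],[0,0,0,0,0]]]'; python3 -m creep '[[[0,0,0,-2,0],[0,0,0,-2,0],[0,0,0,0,0]]]'; python3 -m creep '[[[0,0,0,-2,0],[0,0,0,-2,0],[0,0,0,0,0]]]'
```

```text
clock: 20.98
position: [0.6215, -0.01, 0.1888]
ee_rot: [-3.142, -0.001, 3.041]
contact_force: [-0.2, 0.2, -4.7]
finger_gap: 0.116
finger_force: 63.5
clock: 21.35
position: [0.6217, -0.0101, 0.1852]
ee_rot: [-3.142, -0.0, 3.041]
contact_force: [0.5, 0.9, -5.0]
finger_gap: 0.118
finger_force: 63.5
clock: 21.72
position: [0.6217, -0.0102, 0.1812]
ee_rot: [-3.142, -0.0, 3.041]
contact_force: [0.1, -0.4, -4.2]
finger_gap: 0.114
finger_force: 63.5
```

```bash
python3 -m creep '[[[0,0,0,-2.5,0],[0,0,0,-2.5,0],[0,0,0,-2.5,0],[0,0,0,0,0]]]'; python3 -m creep '[[[0,0.2,2,0,0],[0,0.2,2,0,0],[0,0.2,2,0,0],[0,0.2,2,0,0],[0,0,0,0,0]]]'; python3 -m creep '[[[0,0.2,2,0,0],[0,0.2,1.5,0,0],[0,0,0,0,0]]]'
```

```text
clock: 22.22
position: [0.6216, -0.0102, 0.1736]
ee_rot: [-3.141, -0.0, 3.041]
contact_force: [-0.2, -0.4, -5.2]
finger_gap: 0.114
finger_force: 63.5
clock: 22.85
position: [0.6226, -0.0029, 0.174]
ee_rot: [-3.141, 0.0, 3.04]
contact_force: [-1.6, -4.9, -2.1]
finger_gap: 0.115
finger_force: 62.0
clock: 23.22
position: [0.623, 0.0019, 0.1739]
ee_rot: [3.141, 0.0, 3.041]
contact_force: [-0.1, -1.8, -2.3]
finger_gap: 0.11
finger_force: 61.3
```

```bash
sed -i 's/>.115+z0)/>.130+z0)/' lev.py; python3 lev.py
```

```text
top 121 slopes deg [-0.10183083 -1.20887751] z 0.12393257117443006
side 138 dy/dx,dy/dz deg [-0.310181    0.34516353] y at z-mid -0.03203375147176194
x range [0.00965143 0.07923996]
tcp heater [0.046  0.0026 0.1738]
```

Level now to within about 0.5–1°. Centre it and raise.

```bash
python3 -m creep '[[[0,-0.5,-2,0,0],[0,-0.3,-1.5,0,0],[0,0,0,3,0],[0,0,0,3,0],[0,0,0,4,0],[0,0,0,4,0],[0,0,0,4,0],[0,0,0,4,0],[0,0,0,4,0],[0,0,0,4,0],[0,0,0,4,0],[0,0,0,2,0],[0,0,0,0,0],[0,0,0,0,0],[0,0,0,0,0]]]'; sed -i 's/>.130+z0)/>.115+z0)/' lev.py; python3 lev.py
```

```text
clock: 25.2
position: [0.6221, -0.0022, 0.2097]
ee_rot: [-3.142, -0.0, 3.041]
contact_force: [0.6, -0.3, -5.2]
finger_gap: 0.114
finger_force: 61.1
top 122 slopes deg [0.38795727 1.19022519] z 0.1596346048856917
side 242 dy/dx,dy/dz deg [ 1.25239969e-03 -1.62253776e+00] y at z-mid -0.03278090182124296
x range [0.00919252 0.07704909]
tcp heater [ 0.0456 -0.0013  0.2097]
```

Run:
```python
from h import *
f,P,K,T=cam("side"); dial(f,P); print(r.job_done())
```

```text
bar n 98 centre u,rt [-0.0018  0.0076] angle -0.546 sd [0.0035 0.0123] h 0.0335
  white 28 [0.0044 0.0023] -0.773
  blue 13 -0.592
the job is handed in; nothing more can be done
None
```

The job is handed in at about 25 s: the dial reads about −0.57 rad (rest mark −0.6), and the rocked-free block is held by its handle about 2 cm above the deck, leaning about 1.4°. On one re-entry to straighten the lean it pressed the well's rim with about 30 N. I saw no bystander disturbed but made no final check of them.

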